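Nudge the carrier plate onto its locating pins

ROBOT

A 7-joint arm with a two-finger parallel gripper is mounted at the origin on a cart in front of the work surface, level with it; the furniture and walls round the work are solid. World frame = base frame: x ahead of the robot, y to its left, z up, the work surface at z = 0. Lengths are in m, angles in degrees, forces in N, time in s.
With the tool pointing down it reaches from about 0.425 to 0.875 m from the base axis. Payload 4.7 kg.
Tool frame: the origin (TCP) lies at the very end of the fingers, on their centre line; the grasp point (between the pads) lies 19 mm behind it; z points along the fingers, y is the line along which they close (so a half turn about z gives the same grasp; the last joint's range is limited). The gripper opens to 87 mm and grips with 3 to 60 N. Pads are 19 mm wide; open, the fingers measure 117 mm over their backs; the gripper's body (75 mm by 190 mm) begins 51 mm behind the grasp point.
Start: joints at [67.443, 18.392, -4.016, 83.108, 1.295, 78.541, -3.26], TCP at [0.258, -0.597, 0.223] pointing down, gripper open.
Joint ranges: [-163.93, 163.93], [-17.29, 119.83], [-79.2, 71.16], [3.27, 140.29], [-89.18, 269.18], [5.43, 117.66], [-154.24, 154.24]. Speed limits (degrees/s): [147.25, 147.25, 180, 180, 180, 180, 180].

INTERFACE

Orientations are given as [roll, pitch, yaw] about the fixed x, y, z axes, in that order (R = Rz(yaw) Ry(pitch) Rx(roll)).
In Python, from cell import get_obs, eyes, env gives the robot as it stands.
- The arm moves only by the tool servo_tool, never from a script. Its argument "series" is a list that holds one entry, the list of rows, each a list of 7 numbers: the shift along the tool's x, y, z in units of 300 mm (1.0 is 300 mm), then the turn, a rotation vector about the tool's x, y, z in units of pi rad (1.0 is pi rad), then the opening, from 0 (shut) to 1 (fully open). In form: [[[tx, ty, tz, wx, wy, wz, gripper], ...]]. A call has 1 to 12 rows; each row is the pose to reach, as a shift and turn from the pose commanded when the call began, along the tool's axes at that moment, turning the shorter way round; what a row does not reach only later rows make up. A row lasts 1/12 s, in which the tool goes at most 41.7 mm and 7.16 degrees, less where a joint would pass 70% of its speed; a pose out of reach is approached as far as the arm can. A call with a number of a shift or a turn outside -1 to 1 is refused whole. A call with a gripper value outside its range is refused whole. The fingers move at their own pace and stop on an object; "grip_force" is the grip in N (left out, the last holds). Time passes only in rows, so rows that repeat a pose let the fingers close. It gives the time, the measured TCP pose, the force, the opening and the grip force at its end, in the units of the state.
- get_obs(): the state, without advancing time (a new reading comes with each control period).
- eyes.read_camera(name): name is "scene" or "top" or "wrist"; returns a dict with "frame" (420x560x3 uint8, red, green, blue), "depth" (420x560 float32, m along the optical axis (not along the pixel's ray), 0 where there is no reading), "fx", "fy", "cx", "cy" (pixels), "origin" and "rotation" of the camera in the world; the wrist camera has in their place "mount" (4x4, takes a point from camera to tool coordinates, whose origin is the TCP and whose axes are the flange's). Camera axes: x right, y down, z forward; pixel columns grow to the right and rows downward; lengths in m; the calibration is good to about 2 mm. A picture is of the moment at which its call begins: read the wrist's pose just before it.
- env.sign_off(): hands the job in; it is judged then, once.
The state is a dict: "time_s": time; "qpos": joint angles; "joint_velocities": joint speeds; "effort": joint torques, N m; "tool_pos": TCP position; "tool_rot": TCP orientation; "force": force on the tool from outside, world axes, zero at the start; "wrist_torque": the same for the moment, N m; "grip_width": finger opening in m; "grasp_force": force on a finger pad.
Only numpy, scipy, OpenCV 4.12 (cv2) and the standard library are available. Lean on these libraries where they do the work, as an engineer would, in place of code of your own. Each camera call takes 0.05 s, during which the arm holds its last target. There are 200 camera calls.

TASK

The aluminium carrier plate lies askew on the locating fixture, its left end riding on top of the two locating pins. Using only the fingers, gently nudge it sideways across the fixture until both of its holes drop over the two pins and it lies flat and fully home on the fixture's bed, then leave it clear. Do not lift or carry the plate, do not touch the display board mounted on it, and leave the other things on the bench where they are.

Things in the scene. Friction and masses are not known exactly. Their poses are not given: they have to be found in the camera images.
- fixture: Fixed dark steel base 210 (x) x 320 (y) x 12 mm; origin: centre of its underside, on the bench. Its flat top, the bed, is at z = +12 mm. +x points away from the robot, +y to its left (yaw -0.4 to 0.3 rad). Two pins stand at (x, y) = (-22, +60) and (+46, +60) mm, a fence along the far side. Seated, the plate's origin is at (+12, +45, +12) mm, axes parallel to the fixture's.
- fence_face (a point): Middle of the near face of a straight aluminium fence along the bed's far side: fixture x = +62.5 mm, y from -145 to +145 mm, 18 mm tall above the bed, 16 mm thick. With the plate's far long edge flat on it the holes are in line with the pins (seat 0.5 mm off it) and the plate need only go along it in fixture +y. An askew plate squares up best when pushed near the end that stands off.
- plate: Loose aluminium plate 100 (x) x 160 (y) x 10 mm, about 0.4 kg; origin: centre of its underside. Two 11 mm through holes at (-34, +15) and (+34, +15) mm. At the start about 5 to 16 mm off the fence, yawed up to 0.09 rad to the fixture, 30 to 52 mm short (-y) of its seat; its -y edge rests on the bed, its +y end rides about 10 mm up on the pin tops. It slides under 2 to 6 N.
- board: Small green display board with a dark screen, 38 (x) x 72 (y) x 6 mm, fixed on top of the plate with its centre at plate (0, -5) mm, between four small black corner pieces. Not to be touched. Origin at the centre of its underside.
- pin_near (a point): Centre of the top of the pin nearer the robot: steel, 8 mm in diameter, 8 mm tall above the bed, the top 2 mm tapered to 4 mm.
- pin_far (a point): Centre of the top of the other pin, alike, farther from the robot and beside the fence.
- hole_near (a point): Centre of the plate's hole nearer the robot, at the plate's underside; belongs over pin_near.
- hole_far (a point): Centre of the plate's hole farther from the robot, at the plate's underside; belongs over pin_far.
- dish: Bystander: round steel dish of screws, 66 mm across, 18 mm high, loose, behind the fixture's fence. Origin at the centre of its underside.
- flux: Bystander: small squeeze bottle with a nozzle, 38 mm across, 99 mm tall, loose, left of the fixture. Origin at the centre of its underside.
- cutters: Bystander: hand cutters with two handles, 43 x 121 x 10 mm, loose, behind the fixture. Origin at the centre of its underside.
- driver: Bystander: hand screwdriver, 24 x 190 x 24 mm, loose, right of the fixture. Origin at the centre of its underside.
- tape: Bystander: roll of tape lying flat, 72 mm across, 22 mm high, loose, behind the fixture. Origin at the centre of its underside.
- marker: Bystander: black marker pen, 13 x 136 x 14 mm, loose, left of the fixture. Origin at the centre of its underside.
Mind the look-alikes: they are no part of the job. There is more than one size of the plate; the one meant has the size given above.

How it is judged:
By the outcome, as a careful person would: the job done as asked, in the order asked, and still so for the second after the job is handed in, with the robot touching nothing.
It also fails if it takes over 67 s, if anything falls off the work surface, if the arm or the gripper's body presses on something with over 40 N, if the wrist force passes 120 N, or if a joint passes its speed limit or range.

## Working session

There is one attempt and no reset: what is moved stays moved. The work goes in short steps, Python scripts to look and compute and a tool call to move; the robot and the scene stay as the last step left them, time stands still between calls to the robot, and variables do not carry over. Pictures are saved under pics/ and viewed, at most 10 in all, crops included, and the job is handed in when it is done.

Besides the shell and the picture viewer there is one more tool, called after "Request:" as name(argument=value, ...) on one line, values as JSON. servo_tool: Moves the arm, as the interface text tells. Shifts and turns lie within -1 to 1; 1 stands for 300 mm of shift or pi rad of turn. Its arguments: {"type":"object","properties":{"series":{"type":"array"},"grip_force":{"type":"number"}},"required":["series"]}

```bash
ls; mkdir -p pics; cat > h.py <<'E'
import numpy as np, cv2
from cell import get_obs, eyes, env
from scipy.spatial.transform import Rotation as R
def cam(n):
    o=get_obs(); c=eyes.read_camera(n)
    if n=="wrist":
        T=np.eye(4);T[:3,:3]=R.from_euler('xyz',o['tool_rot'],degrees=True).as_matrix();T[:3,3]=o['tool_pos']
        M=T@np.array(c['mount']);c['rotation']=M[:3,:3];c['origin']=M[:3,3]
    c['rotation']=np.array(c['rotation']);c['origin']=np.array(c['origin'])
    return c
def cloud(c):
    d=c['depth'];v,u=np.mgrid[:d.shape[0],:d.shape[1]]
    p=np.stack([(u-c['cx'])/c['fx']*d,(v-c['cy'])/c['fy']*d,d],-1)
    return p@c['rotation'].T+c['origin']
def ray(c,u,v,z):
    r=c['rotation']@np.array([(u-c['cx'])/c['fx'],(v-c['cy'])/c['fy'],1]);return c['origin']+r*(z-c['origin'][2])/r[2]
def proj(c,P):
    q=(np.array(P)-c['origin'])@c['rotation'];return q[...,0]/q[...,2]*c['fx']+c['cx'],q[...,1]/q[...,2]*c['fy']+c['cy']
def save(c,n): cv2.imwrite('pics/'+n,c['frame'][...,::-1])
E
python3 - <<'E'
from h import *
for n in ("top","scene"):
    c=cam(n);save(c,n+"1.png");np.savez(n+"1.npz",**c);print(n,c['fx'],c['cx'],c['cy'],c['origin'],c['rotation'].round(3).tolist())
o=get_obs();print(o)
E
```

```text
pics
top 506.3843227499697 266.2866929749895 210.15530827276322 [0.31843796 0.00821007 1.13753442] [-166.104, 0.276, -94.522]
scene 435.8450645512833 280.7949224028163 209.95297260186902 [-0.13974097  0.46814445  0.77238022] [-129.899, 0.092, -122.17]
{'time_s': 0.1, 'qpos': array([67.44424068, 18.43426415, -4.01834589, 83.16845614,  1.29423472,
       78.53922337, -3.25753166]), 'joint_velocities': array([-0.11377703, -0.09544074,  0.03185029, -0.05535135, -0.06055662,
        0.01731533,  0.03017025]), 'effort': array([-1.35454502e-04, -4.92570090e+01, -4.05522175e-01, -3.13397419e+01,
       -6.40702760e-02,  3.94854241e-02,  9.93301433e-05]), 'tool_pos': array([ 0.25756057, -0.59625964,  0.22157269]), 'tool_rot': array([-1.79903256e+02,  3.76223061e-03,  2.33703555e+01]), 'force': array([-0.47653989, -1.0576894 ,  0.32956923]), 'wrist_torque': array([-0.0299485 , -0.01464807, -0.0221482 ]), 'grasp_force': 0.0, 'grip_width': 0.08699572174620639}
```

View pics/top1.png

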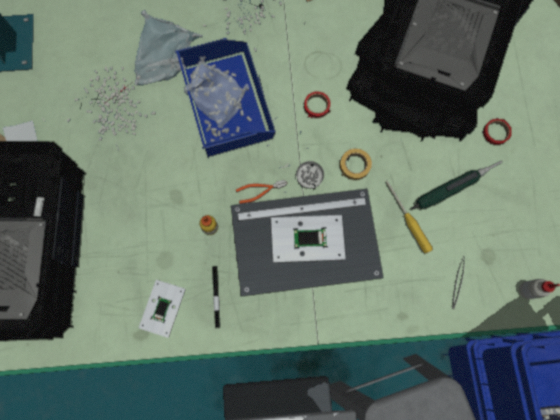

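View pics/scene1.png

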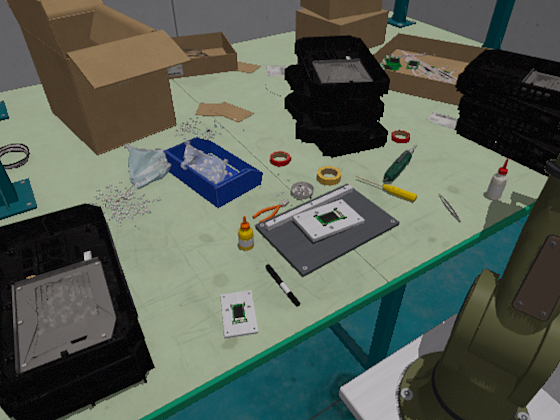

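The top view shows the dark fixture with corners near (233,205), (368,190), (383,278) and (241,295). The fence is along its top side and the white plate is at (272–344, 215–262). The loose plate at (160,308) is the look-alike. The camera rotation is given as Euler angles, so I'll fix the helper and measure.

```bash
sed -i "s/    c\['rotation'\]=np.array(c\['rotation'\]);/    c['rotation']=np.array(c['rotation'])\n    if c['rotation'].ndim==1: c['rotation']=R.from_euler('xyz',c['rotation'],degrees=True).as_matrix()\n    /" h.py
python3 - <<'E'
from h import *
c=dict(np.load("top1.npz"));c['rotation']=R.from_euler('xyz',c['rotation'],degrees=True).as_matrix()
P=cloud(c);print(P[300,300],P[240,150])
hsv=cv2.cvtColor(c['frame'],cv2.COLOR_RGB2HSV)
roi=np.zeros((420,560),np.uint8);roi[185:300,225:390]=1
dark=((hsv[...,2]<110)&(hsv[...,1]<90)).astype(np.uint8)*roi
white=((hsv[...,2]>150)&(hsv[...,1]<30)).astype(np.uint8)*roi
def rects(m,z,amin):
    cs,_=cv2.findContours(m,cv2.RETR_EXTERNAL,cv2.CHAIN_APPROX_NONE)
    for k in cs:
        if cv2.contourArea(k)<amin: continue
        w=np.array([ray(c,*p[0],z)[:2] for p in k])*1000
        r=cv2.minAreaRect(w.astype(np.float32));print(z,cv2.contourArea(k),r)
rects(dark,.012,3000);rects(white,.025,300);rects(white,.030,300)
for uv in [(230,260),(250,270),(350,270),(300,270),(280,225),(280,255),(335,225),(335,255),(310,206)]: print(uv,P[uv[1],uv[0]].round(4))
E
```

```text
[ 0.38881933 -0.06666807  0.00232065] [ 0.55100647  0.26206159 -0.00160837]
0.012 12668.0 ((520.0982666015625, -89.79417419433594), (211.02577209472656, 318.9445495605469), 2.704472541809082)
0.025 2980.0 ((522.3497314453125, -94.84696960449219), (158.23822021484375, 99.4714126586914), 87.6524887084961)
0.025 521.0 ((589.978271484375, -75.16860961914062), (13.47735595703125, 260.233642578125), 2.6009767055511475)
0.03 2980.0 ((521.4334716796875, -94.38379669189453), (157.52708435058594, 99.02440643310547), 87.65249633789062)
0.03 521.0 ((588.758056640625, -74.79385375976562), (13.416788101196289, 259.0641174316406), 2.6009891033172607)
(230, 260) [0.4901 0.0823 0.0013]
(250, 270) [0.4626 0.0386 0.012 ]
(350, 270) [ 0.4453 -0.1836  0.0084]
(300, 270) [ 0.4539 -0.0723  0.0111]
(280, 225) [0.3184 0.0082 1.1375]
(280, 255) [ 0.4881 -0.0302  0.0301]
(335, 225) [ 0.5467 -0.1593  0.0246]
(335, 255) [ 0.4799 -0.1525  0.0194]
(310, 206) [ 0.5943 -0.1074  0.0277]
```

```bash
cat >> h.py <<'E'
FX=np.array([.5201,-.0898]);FY=2.70
def f2w(x,y):
    a=np.radians(FY);return FX+np.array([np.cos(a)*x-np.sin(a)*y,np.sin(a)*x+np.cos(a)*y])/1000
def w2f(p):
    a=np.radians(FY);d=(np.array(p)[...,:2]-FX)*1000
    return np.stack([np.cos(a)*d[...,0]+np.sin(a)*d[...,1],-np.sin(a)*d[...,0]+np.cos(a)*d[...,1]],-1)
def go(x,y,z,yaw):
    "target in fixture mm (z world m), tool yaw world -> move row"
    o=get_obs();Rt=R.from_euler('xyz',o['tool_rot'],degrees=True)
    d=Rt.inv().apply(np.r_[f2w(x,y),z]-o['tool_pos'])/.3
    w=(Rt.inv()*R.from_euler('xyz',[180,0,yaw],degrees=True)).as_rotvec()/np.pi
    print('row',d.round(4),w.round(4),'world',f2w(x,y).round(4))
E
python3 - <<'E'
from h import *
go(-60,-10,.2,2.7)
E
```

```text
row [ 1.2741 -1.2418  0.0739] [-5.000e-04  1.000e-04  1.148e-01] world [ 0.4606 -0.1026]
```

Request:
servo_tool(series=[[[0.05, -0.05, 0.0, 0, 0, 0.01, 1], [0.13, -0.13, 0, 0, 0, 0.02, 1], [0.22, -0.22, 0.01, 0, 0, 0.035, 1], [0.31, -0.31, 0.01, 0, 0, 0.05, 1], [0.4, -0.4, 0.01, 0, 0, 0.065, 1], [0.49, -0.49, 0.02, 0, 0, 0.08, 1], [0.58, -0.58, 0.02, 0, 0, 0.095, 1], [0.67, -0.67, 0.02, 0, 0, 0.115, 1], [0.76, -0.75, 0.02, 0, 0, 0.115, 1], [0.85, -0.83, 0.02, 0, 0, 0.115, 1], [0.92, -0.9, 0.02, 0, 0, 0.115, 1], [0.95, -0.93, 0.02, 0, 0, 0.115, 1]]])

```text
time_s: 1.1
tool_pos: [0.4103, -0.2228, 0.2165]
tool_rot: [-179.9, -0.0, 3.0]
force: [-0.5, 0.3, 0.2]
grip_width: 0.087
grasp_force: 0.0
```

```bash
python3 - <<'E'
from h import *
go(-60,-10,.2,2.7)
E
```

```text
row [ 0.1886 -0.3913  0.0553] [-0.0004 -0.0001  0.0018] world [ 0.4606 -0.1026]
```

Request:
servo_tool(series=[[[0.04, -0.08, 0.01, 0, 0, 0.002, 1], [0.08, -0.16, 0.02, 0, 0, 0.002, 1], [0.12, -0.24, 0.03, 0, 0, 0.002, 1], [0.16, -0.32, 0.045, 0, 0, 0.002, 1], [0.185, -0.38, 0.055, 0, 0, 0.002, 1], [0.189, -0.391, 0.055, 0, 0, 0.002, 1], [0.189, -0.391, 0.055, 0, 0, 0.002, 1], [0.189, -0.391, 0.055, 0, 0, 0.002, 1]]])

```text
time_s: 1.77
tool_pos: [0.4595, -0.1094, 0.1999]
tool_rot: [180.0, 0.0, 2.2]
force: [0.1, -0.7, -0.6]
grip_width: 0.0869
grasp_force: 0.0
```

```bash
python3 - <<'E'
from h import *
c=cam("wrist");save(c,"w1.png");np.savez("w1.npz",**c);print(c['origin'],c['rotation'].round(2),get_obs()['tool_pos'],get_obs()['force'])
E
```

```text
[ 0.5280288  -0.10755544  0.36198997] [[ 0.04 -0.97 -0.25]
 [-1.   -0.04 -0.01]
 [ 0.    0.25 -0.97]] [ 0.45939475 -0.10978447  0.20000304] [-0.56147052  0.26260837 -0.31144678]
```

View pics/w1.png

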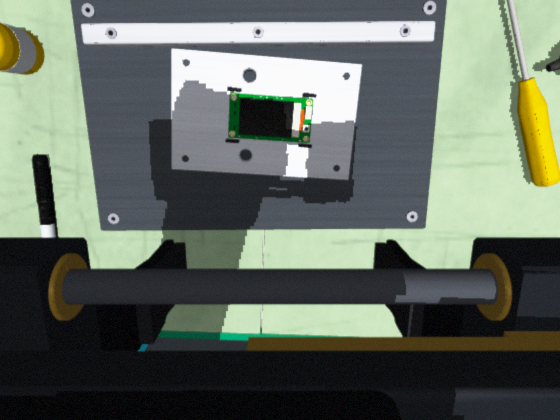

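The wrist view shows the plate corners at (172,49), (361,65), (350,180) and (173,168), with holes at (250,76) and (247,155). The fence's near top edge runs from (83,43) to (434,40). Both fingers are below the plate in the image.

```bash
python3 - <<'E'
from h import *
c=dict(np.load("w1.npz"))
for n,u,v,z in [('TL',172,49,.031),('TR',361,65,.022),('BR',350,180,.022),('BL',173,168,.031),('hf',250,76,.027),('hn',247,155,.027),('fenL',83,43,.030),('fenR',434,40,.030),('fixBL',102,229,.012),('fixBR',425,228,.012)]:
    p=ray(c,u,v,z);print(n,p.round(4),w2f(p).round(1))
go(-65,-20,.016,2.7)
E
```

```text
TL [ 0.5747 -0.0172  0.031 ] [57.9 69.9]
TR [ 0.5694 -0.1758  0.022 ] [ 45.2 -88.2]
BR [ 0.4697 -0.1749  0.022 ] [-54.4 -82.6]
BL [ 0.476  -0.0149  0.031 ] [-40.5  76.9]
hf [ 0.5564 -0.0815  0.027 ] [36.7  6.6]
hn [ 0.4896 -0.0801  0.027 ] [-30.   11.1]
fenL [0.5766 0.0561 0.03  ] [ 63.3 143. ]
fenR [ 0.59   -0.2323  0.03  ] [  63.1 -145.7]
fixBL [0.4102 0.0619 0.012 ] [-102.7  156.7]
fixBR [ 0.4233 -0.2543  0.012 ] [-104.5 -159.8]
row [-0.011   0.0093  0.6134] [ 0.0003  0.0002 -0.003 ] world [ 0.4561 -0.1128]
```

Request:
servo_tool(series=[[[-0.03, 0.01, 0.07, 0, 0, -0.003, 1], [-0.03, 0.01, 0.15, 0, 0, -0.003, 1], [-0.03, 0.01, 0.24, 0, 0, -0.003, 1], [-0.03, 0.01, 0.33, 0, 0, -0.003, 1], [-0.03, 0.01, 0.42, 0, 0, -0.003, 1], [-0.03, 0.01, 0.49, 0, 0, -0.003, 1], [-0.03, 0.01, 0.54, 0, 0, -0.003, 1], [-0.03, 0.01, 0.58, 0, 0, -0.003, 1], [-0.03, 0.01, 0.6, 0, 0, -0.003, 1], [-0.03, 0.01, 0.61, 0, 0, -0.003, 1], [-0.03, 0.01, 0.61, 0, 0, -0.003, 1], [-0.03, 0.01, 0.61, 0, 0, -0.003, 1]]])

```text
time_s: 2.82
tool_pos: [0.4515, -0.1119, 0.0177]
tool_rot: [180.0, -0.1, 2.8]
force: [-0.1, 1.0, 0.8]
grip_width: 0.0875
grasp_force: 0.0
```

```bash
python3 - <<'E'
from h import *
o=get_obs();print(w2f(o['tool_pos']),o['tool_pos'],o['tool_rot'],o['force']);go(-47,-20,.016,2.7)
E
```

```text
[-69.57233701 -18.79702562] [ 0.45149036 -0.11185346  0.01767359] [ 1.79962709e+02 -5.15698841e-02  2.79187835e+00] [-0.10491882  0.96842541  0.82413504]
row [0.0752 0.0041 0.0056] [ 0.0002 -0.0003  0.0005] world [ 0.4741 -0.112 ]
```

Request:
servo_tool(series=[[[0.005, 0, 0.003, 0, 0, 0, 1], [0.01, 0, 0.005, 0, 0, 0, 1], [0.015, 0, 0.005, 0, 0, 0, 1], [0.02, 0, 0.005, 0, 0, 0, 1], [0.025, 0, 0.005, 0, 0, 0, 1], [0.03, 0, 0.005, 0, 0, 0, 1], [0.034, 0, 0.005, 0, 0, 0, 1], [0.038, 0, 0.005, 0, 0, 0, 1], [0.042, 0, 0.005, 0, 0, 0, 1], [0.046, 0, 0.005, 0, 0, 0, 1], [0.05, 0, 0.005, 0, 0, 0, 1], [0.054, 0, 0.005, 0, 0, 0, 1]]])

```text
time_s: 3.82
tool_pos: [0.4672, -0.1103, 0.0155]
tool_rot: [-180.0, 0.0, 2.8]
force: [-1.4, -0.7, -0.4]
grip_width: 0.087
grasp_force: 0.9
```

Request:
servo_tool(series=[[[0.003, 0, 0, 0, 0, 0, 1], [0.006, 0, 0, 0, 0, 0, 1], [0.009, 0, 0, 0, 0, 0, 1], [0.01, 0, 0, 0, 0, 0, 1]]])

```text
time_s: 4.15
tool_pos: [0.4703, -0.11, 0.0155]
tool_rot: [-180.0, 0.0, 2.9]
force: [-1.9, -0.4, -0.4]
grip_width: 0.0867
grasp_force: 0.8
```

```bash
python3 - <<'E'
from h import *
o=get_obs();print(w2f(o['tool_pos']),o['tool_pos'],o['tool_rot'],o['force'],o['wrist_torque'])
E
```

```text
[-50.6883749  -17.79298089] [ 0.47030606 -0.10996098  0.01546792] [-1.79990163e+02  3.07644746e-03  2.86205110e+00] [-1.89342362 -0.41872402 -0.44198811] [-0.0094274   0.43057726  0.00265256]
```

Request:
servo_tool(series=[[[0.003, 0, 0, 0, 0, 0, 1], [0.006, 0, 0, 0, 0, 0, 1], [0.008, 0, 0, 0, 0, 0, 1], [0.008, 0, 0, 0, 0, 0, 1]]])

```text
time_s: 4.48
tool_pos: [0.4713, -0.11, 0.0153]
tool_rot: [-180.0, 0.2, 2.8]
force: [-5.5, -0.1, 4.5]
grip_width: 0.087
grasp_force: 2.8
```

Request:
servo_tool(series=[[[0.002, 0, 0, 0, 0, 0, 1], [0.004, 0, 0, 0, 0, 0, 1], [0.004, 0, 0, 0, 0, 0, 1]]])

```text
time_s: 4.73
tool_pos: [0.4714, -0.1099, 0.0152]
tool_rot: [-180.0, 0.3, 2.8]
force: [-8.7, 1.0, 6.3]
grip_width: 0.0871
grasp_force: 4.1
```

```bash
python3 - <<'E'
from h import *
o=get_obs();print(w2f(o['tool_pos']),o['force'],o['wrist_torque'])
c=cam("wrist");save(c,"w2.png");np.savez("w2.npz",**c)
E
```

```text
[-49.64248938 -17.8299249 ] [-8.74508241  0.97810048  6.31923081] [0.03848331 1.82911815 0.01862093]
```

View pics/w2.png

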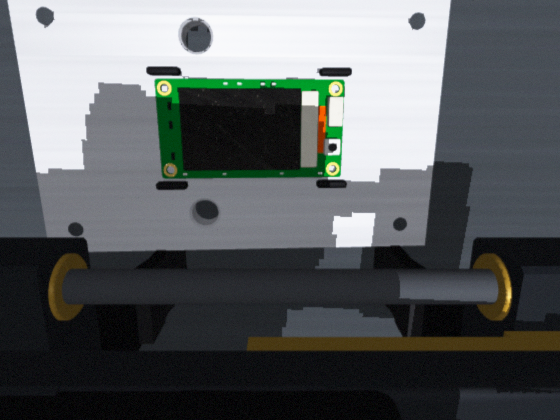

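Contact has built to about 9 N and the near edge of the plate (row ~248) looks level, so the plate is probably flat on the fence. I'll back off, rise and check.

Request:
servo_tool(series=[[[-0.02, 0, 0, 0, 0, 0, 1], [-0.05, 0, 0, 0, 0, 0, 1], [-0.06, 0, -0.05, 0, 0, 0, 1], [-0.05, 0, -0.13, 0, 0, 0, 1], [-0.04, 0, -0.22, 0, 0, 0, 1], [-0.04, 0, -0.31, 0, 0, 0, 1], [-0.04, 0, -0.4, 0, 0, 0, 1], [-0.04, 0, -0.48, 0, 0, 0, 1], [-0.04, 0, -0.55, 0, 0, 0, 1], [-0.04, 0, -0.6, 0, 0, 0, 1], [-0.04, 0, -0.61, 0, 0, 0, 1], [-0.04, 0, -0.61, 0, 0, 0, 1]]])

```text
time_s: 5.78
tool_pos: [0.4627, -0.1107, 0.1996]
tool_rot: [179.9, -0.2, 2.8]
force: [0.6, 0.2, 0.1]
grip_width: 0.087
grasp_force: 0.0
```

```bash
python3 - <<'E'
from h import *
c=cam("wrist");save(c,"w3.png");np.savez("w3.npz",**c);print(get_obs()['qpos'].round(0))
E
```

```text
[ 40.  -1. -29. 108.  -1.  73. -76.]
```

View pics/w3.png

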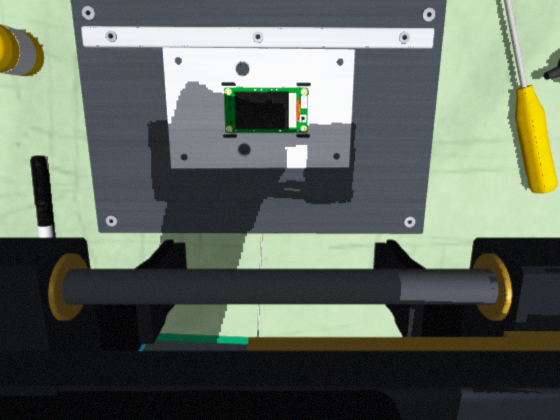

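The plate now lies flat along the fence: corners (164,48), (354,49), (171,168) and (352,168), holes (242,69) and (244,149). Next I'll go behind its -y end with the tool turned 90°.

```bash
python3 - <<'E'
from h import *
c=dict(np.load("w3.npz"))
for n,u,v,z in [('TL',164,48,.031),('TR',354,49,.022),('BR',352,168,.022),('BL',171,168,.031),('hf',242,69,.027),('hn',244,149,.027),('fenL',83,45,.030),('fenR',434,45,.030)]:
    p=ray(c,u,v,z);print(n,p.round(4),w2f(p).round(1))
go(12,-108,.1,92.7);go(12,-108,.016,92.7)
E
```

```text
TL [ 0.578  -0.0109  0.031 ] [61.5 76.1]
TR [ 0.5864 -0.1688  0.022 ] [ 62.5 -82.1]
BR [ 0.4855 -0.1769  0.022 ] [-38.7 -85.4]
BL [ 0.4788 -0.0145  0.031 ] [-37.7  77.2]
hf [ 0.5653 -0.075   0.027 ] [45.8 12.6]
hn [ 0.4984 -0.0784  0.027 ] [-21.2  12.4]
fenL [0.5771 0.056  0.03  ] [ 63.8 142.9]
fenR [ 0.5914 -0.233   0.03  ] [  64.5 -146.4]
row [0.2362 0.3003 0.3281] [ 3.000e-04 -1.000e-04 -4.992e-01] world [ 0.5372 -0.1971]
row [0.236  0.3002 0.6081] [ 3.000e-04 -1.000e-04 -4.992e-01] world [ 0.5372 -0.1971]
```

Request:
servo_tool(series=[[[0.02, 0.02, 0, 0, 0, -0.03, 1], [0.04, 0.05, 0, 0, 0, -0.065, 0.69], [0.06, 0.08, 0, 0, 0, -0.1, 0.69], [0.09, 0.11, 0, 0, 0, -0.14, 0.69], [0.11, 0.14, 0, 0, 0, -0.18, 0.69], [0.13, 0.17, 0, 0, 0, -0.22, 0.69], [0.16, 0.2, 0.02, 0, 0, -0.26, 0.69], [0.18, 0.23, 0.05, 0, 0, -0.3, 0.69], [0.2, 0.26, 0.1, 0, 0, -0.34, 0.69], [0.22, 0.28, 0.15, 0, 0, -0.38, 0.69], [0.236, 0.3, 0.2, 0, 0, -0.42, 0.69], [0.236, 0.3, 0.25, 0, 0, -0.45, 0.69]]])

```text
time_s: 6.83
tool_pos: [0.5367, -0.1978, 0.1207]
tool_rot: [-179.9, -0.1, 84.1]
force: [-1.1, -0.5, 0.5]
grip_width: 0.06
grasp_force: 0.0
```

```bash
python3 - <<'E'
from h import *
o=get_obs();print(w2f(o['tool_pos']),o['tool_pos'],o['tool_rot'],o['grip_width'],o['qpos'].round(0));go(12,-108,.016,92.7)
E
```

```text
[  11.44668116 -108.66984347] [ 0.53665302 -0.19780999  0.12073164] [-1.79905262e+02 -5.39336517e-02  8.41341674e+01] 0.06001949900744783 [ 44.  16. -30. 101.   8.  66.   5.]
row [0.0022 0.0021 0.3491] [-0.0005 -0.0003 -0.0476] world [ 0.5372 -0.1971]
```

Request:
servo_tool(series=[[[0.002, 0.002, 0.05, 0, 0, -0.02, 0.69], [0.002, 0.002, 0.11, 0, 0, -0.04, 0.69], [0.002, 0.002, 0.17, 0, 0, -0.048, 0.69], [0.002, 0.002, 0.23, 0, 0, -0.048, 0.69], [0.002, 0.002, 0.28, 0, 0, -0.048, 0.69], [0.002, 0.002, 0.31, 0, 0, -0.048, 0.69], [0.002, 0.002, 0.33, 0, 0, -0.048, 0.69], [0.002, 0.002, 0.34, 0, 0, -0.048, 0.69], [0.002, 0.002, 0.34, 0, 0, -0.048, 0.69], [0.002, 0.002, 0.34, 0, 0, -0.048, 0.69]]])

```text
time_s: 7.67
tool_pos: [0.5381, -0.1965, 0.022]
tool_rot: [180.0, 0.0, 92.5]
force: [-0.4, -0.7, 0.5]
grip_width: 0.0602
grasp_force: 0.0
```

```bash
python3 - <<'E'
from h import *
o=get_obs();print(w2f(o['tool_pos']),o['tool_pos'],o['tool_rot'],o['force']);go(12,-44.5,.016,92.7)
E
```

```text
[  12.95486032 -107.4120061 ] [ 0.53810028 -0.19648251  0.02199773] [1.79956227e+02 2.05314509e-02 9.24928035e+01] [-0.37308628 -0.67523339  0.53145261]
row [ 0.2097 -0.004   0.0199] [ 0.0002  0.0001 -0.0012] world [ 0.5342 -0.1337]
```

Request:
servo_tool(series=[[[0, 0, 0.01, 0, 0, -0.001, 0.69], [0, 0, 0.018, 0, 0, -0.001, 0.69], [0.015, 0, 0.02, 0, 0, -0.001, 0.69], [0.03, 0, 0.02, 0, 0, -0.001, 0.69], [0.04, 0, 0.02, 0, 0, -0.001, 0.69], [0.048, 0, 0.02, 0, 0, -0.001, 0.69], [0.056, 0, 0.02, 0, 0, -0.001, 0.69], [0.064, 0, 0.02, 0, 0, -0.001, 0.69], [0.072, 0, 0.02, 0, 0, -0.001, 0.69], [0.08, 0, 0.02, 0, 0, -0.001, 0.69], [0.088, 0, 0.02, 0, 0, -0.001, 0.69], [0.096, 0, 0.02, 0, 0, -0.001, 0.69]]])

```text
time_s: 8.67
tool_pos: [0.5365, -0.1678, 0.0157]
tool_rot: [180.0, 0.0, 92.7]
force: [1.3, -2.0, 0.2]
grip_width: 0.0597
grasp_force: 1.1
```

Request:
servo_tool(series=[[[0.008, 0, 0, 0, 0, 0, 0.69], [0.016, 0, 0, 0, 0, 0, 0.69], [0.024, 0, 0, 0, 0, 0, 0.69], [0.032, 0, 0, 0, 0, 0, 0.69], [0.04, 0, 0, 0, 0, 0, 0.69], [0.048, 0, 0, 0, 0, 0, 0.69], [0.055, 0, 0, 0, 0, 0, 0.69], [0.06, 0, 0, 0, 0, 0, 0.69], [0.06, 0, 0, 0, 0, 0, 0.69]]])

```text
time_s: 9.42
tool_pos: [0.5357, -0.1491, 0.0156]
tool_rot: [180.0, -0.0, 92.7]
force: [0.1, -1.3, 0.2]
grip_width: 0.0599
grasp_force: 0.7
```

```bash
python3 - <<'E'
from h import *
o=get_obs();print(w2f(o['tool_pos']),o['tool_pos'],o['tool_rot'],o['force']);go(12,-44.5,.016,92.7)
c=cam("wrist");save(c,"w4.png");np.savez("w4.npz",**c)
E
```

```text
[ 12.74623378 -59.99745916] [ 0.53565835 -0.14913042  0.01559814] [ 1.79996756e+02 -1.00010381e-02  9.26949302e+01] [ 0.07460727 -1.34932222  0.15723716]
row [ 0.0517 -0.0025 -0.0013] [ 0.     -0.0001 -0.    ] world [ 0.5342 -0.1337]
```

View pics/w4.png

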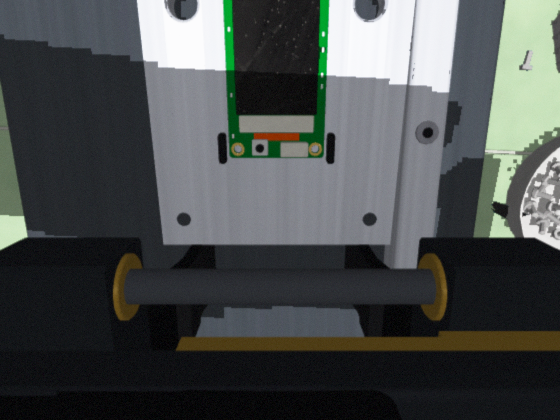

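The plate moves square to the fingers (−y edge level at row 243, about 1.3 N). About 15 mm remain, so I'll keep going and slow down towards the end.

Request:
servo_tool(series=[[[0.005, 0, 0, 0, 0, 0, 0.69], [0.01, 0, 0, 0, 0, 0, 0.69], [0.015, 0, 0, 0, 0, 0, 0.69], [0.02, 0, 0, 0, 0, 0, 0.69], [0.025, 0, 0, 0, 0, 0, 0.69], [0.03, 0, 0, 0, 0, 0, 0.69], [0.034, 0, 0, 0, 0, 0, 0.69], [0.038, 0, 0, 0, 0, 0, 0.69], [0.04, 0, 0, 0, 0, 0, 0.69], [0.04, 0, 0, 0, 0, 0, 0.69]]])

```text
time_s: 10.3
tool_pos: [0.5348, -0.1365, 0.0152]
tool_rot: [-180.0, -0.1, 92.7]
force: [-0.2, 0.4, -0.4]
grip_width: 0.06
grasp_force: 0.0
```

Request:
servo_tool(series=[[[0.002, 0, 0, 0, 0, 0, 0.69], [0.004, 0, 0, 0, 0, 0, 0.69], [0.006, 0, 0, 0, 0, 0, 0.69], [0.006, 0, 0, 0, 0, 0, 0.69]]])

```text
time_s: 10.63
tool_pos: [0.5349, -0.1358, 0.0155]
tool_rot: [-180.0, 0.0, 92.7]
force: [1.0, -0.7, 0.3]
grip_width: 0.06
grasp_force: 0.0
```

```bash
python3 - <<'E'
from h import *
o=get_obs();print(w2f(o['tool_pos']),o['tool_pos'],o['tool_rot'],o['force'])
c=cam("wrist");P=cloud(c)
for u,v in [(150,60),(150,120),(180,180),(380,60),(360,180)]: print(u,v,P[v,u].round(4),w2f(P[v,u]).round(0))
E
```

```text
[ 12.59852917 -46.6528544 ] [ 0.53488219 -0.13580759  0.01549191] [-1.79991423e+02  1.33246661e-03  9.26704316e+01] [ 1.03769919 -0.67771416  0.30004718]
150 60 [ 0.4814 -0.052   0.0221] [-37.  40.]
150 120 [ 0.477  -0.0752  0.0118] [-42.  17.]
180 180 [ 0.4919 -0.0991  0.0214] [-29.  -8.]
380 60 [ 0.571  -0.0478  0.022 ] [53. 40.]
360 180 [ 0.568  -0.0956  0.0213] [48. -8.]
```

The force has gone to zero and the plate top reads about 22 mm at both ends, so it has dropped. I'll retreat and check.

Request:
servo_tool(series=[[[-0.02, 0, 0, 0, 0, 0, 0.69], [-0.06, 0, 0, 0, 0, 0, 0.69], [-0.1, 0, 0, 0, 0, 0, 0.69], [-0.12, 0, -0.05, 0, 0, 0, 0.69], [-0.12, 0, -0.13, 0, 0, 0, 0.69], [-0.12, 0, -0.22, 0, 0, 0, 0.69], [-0.12, 0, -0.31, 0, 0, 0, 0.69], [-0.12, 0, -0.4, 0, 0, 0, 0.69], [-0.12, 0, -0.48, 0, 0, 0, 0.69], [-0.12, 0, -0.52, 0, 0, 0, 0.69], [-0.12, 0, -0.53, 0, 0, 0, 0.69], [-0.12, 0, -0.53, 0, 0, 0, 0.69]]])

```text
time_s: 11.68
tool_pos: [0.5368, -0.1729, 0.1748]
tool_rot: [180.0, 0.0, 92.6]
force: [1.1, -1.0, -1.0]
grip_width: 0.0604
grasp_force: 0.0
```

```bash
python3 - <<'E'
from h import *
c=cam("wrist");save(c,"w5.png");P=cloud(c);np.savez("w5.npz",**c)
for x,y in [(-33,120),(-30,115),(-30,80),(-30,-25),(55,115),(55,80),(50,-25)]:
    u,v=proj(c,np.r_[f2w(x,y),.022]);u,v=int(round(float(u))),int(round(float(v)))
    if 0<=u<560 and 0<=v<420: print(x,y,u,v,P[v,u,2].round(4))
for x in(46,-22): print([float(a) for a in proj(c,np.r_[f2w(x,60),.022])])
E
```

```text
-30 -25 226 122 0.023
50 -25 323 121 0.0218
[321.2172917904768, 7.236514854707025]
[232.19030548317554, 7.434022741671072]
```

View pics/w5.png

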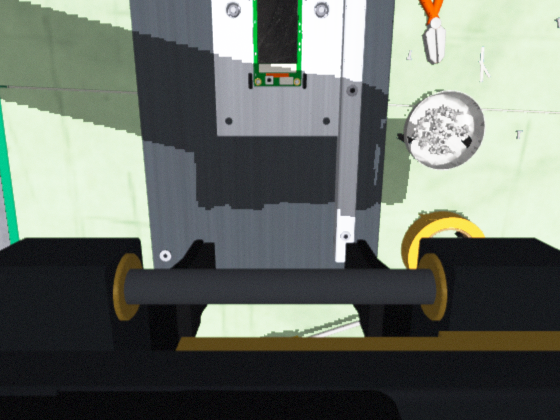

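Both pin tops show inside the holes at (233,9) and (321,9). I'll check the +y end's height once with the fixed cameras.

```bash
python3 - <<'E'
from h import *
for n in("top","scene"):
    c=cam(n);P=cloud(c)
    m=w2f(P);
    for nm,(y0,y1) in {'+y':(90,115),'-y':(-30,-10)}.items():
        s=(m[...,1]>y0)&(m[...,1]<y1)&(m[...,0]>-30)&(m[...,0]<50)&(P[...,2]>0)&(P[...,2]<.06)
        print(n,nm,s.sum(),np.median(P[s][:,2]) if s.any() else None)
    save(c,n+"2.png")
    s=(P[...,2]>.0)&(P[...,2]<.06)&(abs(m[...,0])<100)&(abs(m[...,1])<150)&(c['frame'].min(-1)>150)&(m[...,0]<58)
    print(n,'white span',np.percentile(m[s],[1,99],axis=0).round(0).tolist())
E
```

```text
top +y 393 0.02136743301353694
top -y 316 0.021218832744220983
top white span [[-38.0, 15.0], [57.0, 123.0]]
scene +y 211 0.02380512685892411
scene -y 152 0.023870075044332806
scene white span [[-37.0, 18.0], [57.0, 125.0]]
```

View pics/scene2.png

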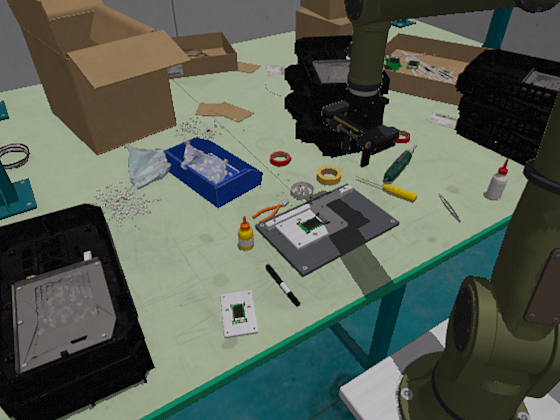

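In the scene view the plate lies flat on the fixture. Both ends read the same height in both cameras (about 22 mm), the +y edge is at 125 mm as it should be when seated, and the other things have not moved.

```bash
python3 -c "
from h import *
print(env.sign_off())"
```

```text
the job is handed in; nothing more can be done
None
```

The plate was nudged square to the fence and then along it until both holes dropped over the pins; it lies flat on the bed, the arm is clear, and the job is handed in at about 12 s (no verdict returned).

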